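Post the seed tin through the sprung flap

ROBOT

A 7-joint arm with a two-finger parallel gripper is mounted at the origin on the work surface. World frame = base frame: x ahead of the robot, y to its left, z up, the work surface at z = 0. Lengths are in m, angles in rad, forces in N, time in s.
With the tool pointing down it reaches from about 0.4 to 0.85 m from the base axis. Payload 10.4 kg.
Tool frame: the origin (TCP) lies midway between the tips of the shut fingers; the grasp point (between the pads) lies 19 mm behind it (manip.pinch_z is the distance from the TCP to the grasp point, in m); y points along the fingers, x is the direction in which the jaws open and shut, and the axes are right-handed (so a half turn about y gives the same grasp; the last joint's range is limited). The gripper opens to 85 mm and grips with 20 to 120 N. Pads are 22 mm wide; open, the fingers measure 114 mm over their backs; the gripper's body (76 mm by 85 mm) begins 54 mm behind the grasp point. The pads swing forward as they close: fully open they stand 13 mm farther back than shut.
Start: joints at [-1.333, 0.332, -0.065, 1.46, 0.022, 1.35, -0.088], TCP at [0.161, 0.604, 0.231] pointing down, gripper open.
Joint ranges: [-2.6, 2.6], [-0.5, 2.12], [-1.47, 1.34], [0.16, 2.42], [-1.27, 4.41], [0.06, 2.06], [-2.6, 2.6]. Speed limits (rad/s): [2.22, 2.22, 2.79, 2.79, 3.14, 3.14, 3.14].

INTERFACE

Orientations are given as a unit quaternion [x, y, z, w].
In Python, from workcell import manip gives the robot as it stands.
- The arm moves only by the shell command python3 -m pendant 'ROWS' [OPENING] [FORCE]. ROWS is a JSON object of lists of equal length, an entry for each row: "offset": the shift along the tool's x, y, z scaled (see below), a list of three; "turn": the turn, a rotation vector about the tool's x, y, z scaled (see below), a list of three. A call has 1 to 12 rows; each row is the pose to reach, as a shift and turn from the pose measured when the call began, along the tool's axes at that moment; what a row does not reach only later rows make up. The controller multiplies each number of a shift by 200 mm and each number of a turn by 45 degrees. A row lasts 1/8 s, in which the tool goes at most 62.5 mm and 10.7 degrees, less where a joint would pass 70% of its speed; a pose out of reach is approached as far as the arm can. A call with a number of a shift or a turn outside -1 to 1 is refused whole. A call with a gripper value outside its range is refused whole. OPENING is the opening in per cent of the stroke, from 0 (shut) to 100 (fully open), set as the call begins (- or left out, the last holds). The fingers move at their own pace and stop on an object; FORCE is the grip in N (left out, the last holds). Time passes only in rows, so rows that repeat a pose let the fingers close. It gives the time, the measured TCP pose, the force and the opening at its end, in the units of the state.
- manip.get_obs(): the state, without advancing time (a new reading comes with each control period).
- manip.camera(name): name is "scene" or "top" or "wrist"; returns (picture, depth): 384x512x3 uint8, red, green, blue; 384x512 float32, m along the optical axis (not along the pixel's ray), 0 where there is no reading.
- manip.camera_model(name): a dict with "intrinsics" (3x3 intrinsics, pixels), "R" (3x3) and "t" (3): a world point X has camera coordinates R X + t; the wrist camera has in their place "tool_from_camera" (4x4, takes a point from camera to tool coordinates, whose origin is the TCP and whose axes are the tool frame's). Camera axes: x right, y down, z forward; pixel columns grow to the right and rows downward; lengths in m; the calibration is good to about 2 mm. A picture is of the moment at which its call begins: read the wrist's pose just before it. camera_model takes no time and is no camera call.
- manip.hand_in(): hands the job in, once; it reports no verdict.
The state is a dict: "clock": time; "joint_pos": joint angles; "joint_velocities": joint speeds; "tau": joint torques, N m; "position": TCP position; "ee_rot": TCP orientation; "ft_force": force on the tool from outside, world axes, zero at the start; "torque": the same for the moment, N m; "grip_width": opening from 0.0 (shut) to 1.0 (fully open).
Only numpy, scipy, OpenCV 4.12 (cv2) and the standard library are available. Lean on these libraries where they do the work, as an engineer would, in place of code of your own. Each camera call takes 0.05 s, during which the arm holds its last target. There are 200 camera calls.

TASK

The little flat seed tin has been left lying on the front ledge of the seed dispenser: post it. Push the sprung flap open with one fingertip before the tin reaches it (do not shove the flap open with the tin), and while that finger keeps the flap open push the tin over the sill with the other finger so that it drops inside, then let the flap swing shut. Pick nothing up, and leave the round jar on the ledge and everything else on the shelf where they are.

Things in the scene. Friction and masses are not known exactly. Their poses are not given: they have to be found in the camera images.
- dispenser: Letterbox-style seed dispenser of dull grey-green plastic, screwed to the shelf: 260 mm wide (its y), 210 mm deep (its x), 146 mm high. Origin: centre of its underside; x points to its back, z up. Its front (-x, towards the robot) carries the ledge; behind that a sloping flap covers the mouth of the bin; from the hinge a flat cover (top at z 146 mm, the highest part) runs to the back.
- ledge (a point): Centre of the ledge's flat top, 100 mm above the shelf, axes as the dispenser's. The ledge is 90 mm deep (x) and open in front; at its two ends (y +-126 to +-130 mm) stand upstands 12 mm high. Beside the flap the dispenser's side walls stand up to 5 mm above the shut flap.
- sill (a point): Middle of the sill, the rear edge of the ledge at ledge height, 45 mm behind the ledge's centre: things pushed past it drop into the bin, and the lower edge of the shut flap rests at it. Axes as the dispenser's.
- hinge (a point): Middle of the flap's hinge pin (4 mm radius, along y), 80 mm behind and 42 mm above the sill. Axes as the dispenser's.
- bin_floor (a point): Centre of the bin's flat floor, 6 mm above the shelf. The bin is empty, 116 mm deep (x, from straight below the sill to the clear back) and 252 mm wide (y).
- flap (a joint): Flap angle (rad): 0 shut, grows as it swings inward and down, stop 1.15. Charcoal plate 244 mm wide, 4 mm thick, 90 mm from the hinge at its upper edge to its lower edge; shut, it slopes down to the front at 28 degrees. Springs shut it: about 1 N at the lower edge starts it, about 2 to 4 N on a fingertip holds it wide open.
- flap_edge (a point): Middle of the flap's lower edge; moves with the flap. A finger pointing down with its tip a few mm above ledge level opens the flap when it moves to the back or is lowered on it: about 0.2 rad with the finger's far face 32 mm behind the sill, 0.8 rad at 68 mm; beyond 74 mm it would meet the hinge pin.
- tin_center (a point): Centre (10 mm above its underside) of the flat rectangular steel seed tin: 34 mm along its own x, 50 mm along its own y, 20 mm high, about 45 g. It starts flat on the ledge in its left or right half, 34 to 56 mm before the sill, its short side within 23 degrees of the dispenser's x.
- jar_center (a point): Centre (25 mm up) of the round glass seed jar with a metal lid, 38 mm in diameter, 50 mm high, standing on the other half of the ledge; leave it there.
- trowel: Stainless steel trowel with a wooden handle, 310 mm long, lying on the shelf; bystander.
- saucer: Round terracotta saucer, 136 mm across, 22 mm high, on the shelf; bystander.
- brush: Grey plastic hand brush, about 300 mm long, 55 mm high, on the shelf; bystander.
- pump_bottle: Blue plastic bottle with a white push-down pump top, 68 mm across, 193 mm high; bystander.
- pot: Small terracotta flower pot, 102 mm across, 90 mm high, standing in the saucer; bystander.
Not all that is in view belongs to the job. Of the things that look like the part that bears jar_center, the smallest one is meant.

How it is judged:
By the outcome, as a careful person would: the job done as asked, in the order asked, and still so for the second after the job is handed in, with the robot touching nothing.
It also fails if it takes over 32 s, if anything falls off the work surface, if the arm or the gripper's body presses on something with over 40 N, if the wrist force passes 120 N, or if a joint passes its speed limit or range.

## Working session

There is one attempt and no reset: what is moved stays moved. The work goes in short steps, Python scripts to look and compute and a shell command to move; the robot and the scene stay as the last step left them, time stands still between calls to the robot, and variables do not carry over. Pictures are saved under pics/ and viewed, about 8 in all and at most 12, crops included, and the job is handed in when it is done.

```bash
mkdir -p pics; ls; python3 - <<'E'
from workcell import manip
import cv2,numpy as np
o=manip.get_obs();print({k:np.round(v,3).tolist() for k,v in o.items()}, manip.pinch_z)
for n in("scene","top"):
    p,d=manip.camera(n);cv2.imwrite(f"pics/{n}0.png",p[:,:,::-1]);np.save(f"pics/{n}0.npy",d)
    m=manip.camera_model(n);print(n,m)
print(manip.camera_model("wrist"))
a=cv2.imread("pics/scene0.png");b=cv2.imread("pics/top0.png")
cv2.imwrite("pics/a.png",cv2.resize(np.vstack([a,b]),(400,600)) )
E
```

```text
pics
{'clock': 0.0, 'joint_pos': [-1.333, 0.333, -0.065, 1.461, 0.022, 1.35, -0.089], 'joint_velocities': [-0.001, 0.001, -0.0, -0.001, -0.001, 0.001, 0.001], 'tau': [-0.001, -62.546, 0.049, -39.16, 0.016, 0.01, -0.0], 'position': [0.161, 0.604, 0.231], 'ee_rot': [0.561, 0.43, -0.431, -0.56], 'ft_force': [-0.847, -0.794, 0.053], 'torque': [0.021, 0.025, 0.023], 'grip_width': 1.004} 0.0187
scene {'intrinsics': array([[395.52185656,   0.        , 254.62915045],
       [  0.        , 395.52185656, 187.88613728],
       [  0.        ,   0.        ,   1.        ]]), 'R': array([[-0.44207203,  0.89691781, -0.01052455],
       [ 0.69557567,  0.33537918, -0.6353702 ],
       [-0.56634513, -0.28820001, -0.77213596]]), 't': array([ 0.28279855, -0.32349646,  1.34799845])}
top {'intrinsics': array([[463.33584533,   0.        , 252.69853321],
       [  0.        , 463.33584533, 186.80674137],
       [  0.        ,   0.        ,   1.        ]]), 'R': array([[-0.00602338, -0.99997897,  0.00240215],
       [-0.99848142,  0.00588278, -0.05477453],
       [ 0.05475925, -0.00272843, -0.99849586]]), 't': array([-0.01067584,  0.57161923,  1.43567391])}
{'intrinsics': array([[264.37156871,   0.        , 256.27025451],
       [  0.        , 264.37156871, 191.51485416],
       [  0.        ,   0.        ,   1.        ]]), 'tool_from_camera': array([[ 9.99999866e-01, -4.84493490e-04, -1.81558489e-04,
         5.66064238e-05],
       [ 2.03247168e-05, -3.13853325e-01,  9.49471479e-01,
        -1.43992970e-01],
       [-5.16995486e-04, -9.49471356e-01, -3.13853273e-01,
         8.02030522e-02],
       [ 0.00000000e+00,  0.00000000e+00,  0.00000000e+00,
         1.00000000e+00]])}
```

View pics/top0.png

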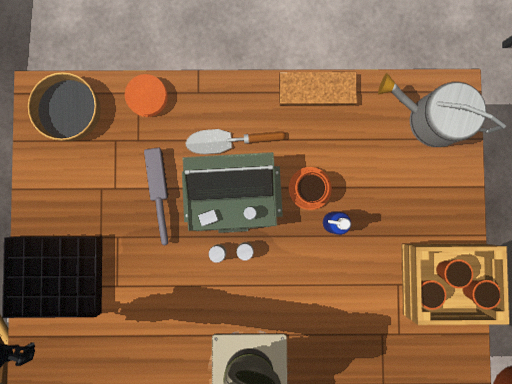

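View pics/scene0.png

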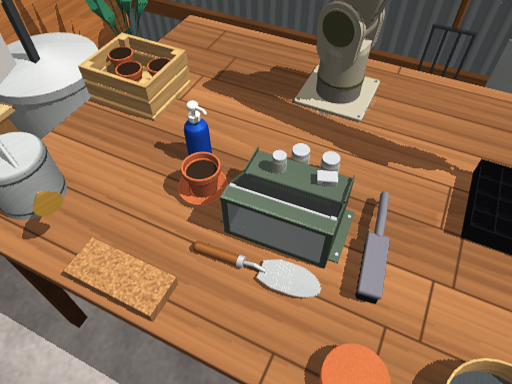

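The top view shows the dispenser around (232,192), the tin at (208,217) on the left half of the ledge, and a jar on the ledge at (250,213). Two similar jars stand on the shelf at (217,253) and (245,252). I'll measure all of these.

```bash
cat > h.py <<'E'
import numpy as np,cv2
from workcell import manip
def cloud(d,m):
    K,R,t=m["intrinsics"],m["R"],m["t"]
    v,u=np.mgrid[:384,:512];z=d
    c=np.stack([(u-K[0,2])/K[0,0]*z,(v-K[1,2])/K[1,1]*z,z],-1)
    return (c-t)@R
def ray(uv,m,h):
    K,R,t=m["intrinsics"],m["R"],m["t"]
    c=-R.T@t;dirs=R.T@np.linalg.inv(K)@np.array([*uv,1.]);return c+dirs*(h-c[2])/dirs[2]
E
python3 - <<'E'
from h import *
m=manip.camera_model("top");d=np.load("pics/top0.npy");P=cloud(d,m)
im=cv2.imread("pics/top0.png");hsv=cv2.cvtColor(im,cv2.COLOR_BGR2HSV)
roi=np.zeros((384,512),bool);roi[140:275,175:290]=1
def rep(n,mask):
    print(n,mask.sum(), end=' ')
    if mask.sum()<8:print();return
    p=P[mask];r=cv2.minAreaRect(p[:,:2].astype(np.float32)*1000);print(np.round(p.mean(0)*1000,1),'rect',np.round(np.array(r[0]),1),np.round(r[1],1),round(r[2],1))
Z=P[...,2]
rep('cover',roi&(abs(Z-.146)<.005)&(np.arange(384)[:,None]<180))
white=roi&(hsv[...,1]<60)&(hsv[...,2]>150)
n,l,s,c=cv2.connectedComponentsWithStats(white.astype(np.uint8))
for i in range(1,n):
    if s[i,4]>30:
        mk=l==i;z=np.median(Z[mk]);ct=max(cv2.findContours(mk.astype(np.uint8),0,1)[0],key=len)
        print(s[i],c[i],'z',z.round(4),'ctr',ray(c[i],m,z).round(4))
        q=np.array([ray(p[0],m,z)[:2]*1000 for p in ct],np.float32);print('  rect',cv2.minAreaRect(q),)
led=roi&(abs(Z-.100)<.005)&(hsv[...,0]>40)&(hsv[...,0]<100);rep('ledge',led)
grn=roi&(Z>.08)&~white;rep('all>80',grn)
print(np.round(Z[150:240:3,232]*1000));
a=cv2.resize(im[140:275,170:345],None,fx=4.4,fy=4.4,interpolation=cv2.INTER_CUBIC)
cv2.imwrite("pics/crop1.png",a)
E
```

```text
cover 1497 [632.7  55.6 146.2] rect [628.8  56.8] [ 60.5 260.1] 3.0
[186 140  50  14 543] [208.09944751 145.60220994] z 0.0108 ctr [0.7029 0.1259 0.0108]
  rect ((700.065185546875, 118.44375610351562), (154.7710418701172, 41.30354690551758), 89.67644500732422)
[190 165  83   8 192] [231.77083333 168.72395833] z 0.1461 ctr [0.6165 0.0457 0.1461]
  rect ((617.0535278320312, 47.93708038330078), (8.74073314666748, 234.71231079101562), 2.6140248775482178)
[243 207  13  13 121] [249.30578512 212.70247934] z 0.1506 ctr [ 0.4908 -0.0037  0.1506]
  rect ((490.63568115234375, -3.5076904296875), (32.02597427368164, 34.00553894042969), 44.65029525756836)
[198 210  19  16 195] [207.21025641 217.44102564] z 0.1204 ctr [0.4778 0.1184 0.1204]
  rect ((477.87860107421875, 118.28307342529297), (32.896934509277344, 48.76042175292969), 19.623184204101562)
[237 244  16  16 207] [244.39130435 251.61835749] z 0.0709 ctr [0.3746 0.0121 0.0709]
  rect ((374.95965576171875, 11.755668640136719), (44.865299224853516, 44.57712936401367), 89.64561462402344)
[209 246  16  17 206] [216.15048544 253.87378641] z 0.0712 ctr [0.3684 0.0965 0.0712]
  rect ((368.0959167480469, 95.43716430664062), (44.816036224365234, 47.5341682434082), 89.95082092285156)
ledge 1966 [493.6  45.  100.5] rect [499.   52.1] [104.4 256. ] 2.8
all>80 6115 [555.3  51.6 131.8] rect [552.3  52.9] [214.  260.9] 2.8
[   5.   -4.  146.  146.  147.  149.  145.  141.  136.  137.  130.  121.
  121.  113.  110.  106.  105.  104.   99.  102.  100.  103.  100.   98.
  104.   98.   75.   69. 1465.   -4.]
```

View pics/crop1.png

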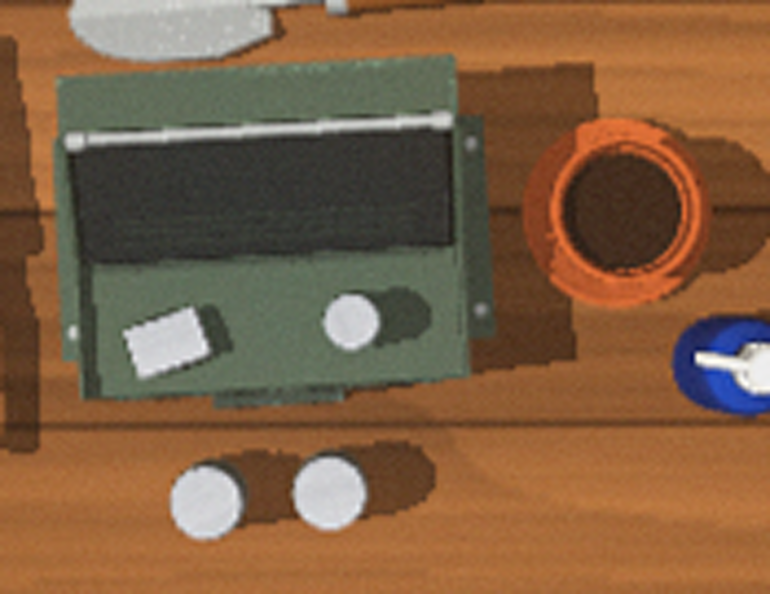

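Candidates for the jar: (250,213), about 36 mm lid, on the ledge; (217,253) and (245,252), about 45 mm, standing on the shelf. The smallest, the one on the ledge, is meant, and the crop confirms it. I'll touch none of the three.

The plan is a yawed gripper: leading finger A to the right of the tin, opening the flap, and trailing finger B behind the tin.

```bash
cat >> h.py <<'E'
from scipy.spatial.transform import Rotation as Ro
TH=np.radians(2.8);EX=np.array([np.cos(TH),np.sin(TH),0]);EY=np.array([-np.sin(TH),np.cos(TH),0])
SILL=np.array([.5375,.0523,.100])
def disp(p): q=np.asarray(p)-SILL;return np.array([q@EX,q@EY,q[2]])*1000
def plan(target,yawx=None,sgn=1):
    """scaled offset/turn from the present pose to world target; yawx=world angle of tool x (deg)"""
    o=manip.get_obs();R=Ro.from_quat(o["ee_rot"]);M=R.as_matrix()
    print('tool axes',M.round(3).tolist(),'pos',np.round(o["position"],4),'disp',disp(o["position"]).round(1),'F',np.round(o["ft_force"],1),'w',round(float(o["grip_width"]),3),'t',round(o["clock"],2))
    print('offset',(M.T@(np.asarray(target)-o["position"])/.2).round(4))
    if yawx is not None:
        a=np.radians(yawx);x=np.array([np.cos(a),np.sin(a),0]);y=np.array([0,0,-1.]);D=np.column_stack([x,y,np.cross(x,y)])
        rv=Ro.from_matrix(M.T@D).as_rotvec();print('turn',(rv/np.pi*4).round(4),'deg',np.degrees(rv).round(1))
E
python3 - <<'E'
from h import *
t=SILL-.067*EX+.045*EY;t[2]=.22
print(t);plan(t,-30.2);plan(t,149.8)
E
```

```text
[0.46838175 0.09397334 0.22      ]
tool axes [[0.258, -0.0, -0.966], [0.966, -0.001, 0.258], [-0.001, -1.0, -0.0]] pos [0.161  0.6036 0.2306] disp [-349.1  569.   130.6] F [-0.1  0.5  0.3] w 1.003 t 0.1
offset [-2.0654  0.0557 -2.1417]
turn [ 1.5000e-03  2.3391e+00 -1.1000e-03] deg [ 1.000e-01  1.053e+02 -0.000e+00]
tool axes [[0.258, -0.0, -0.966], [0.966, -0.001, 0.258], [-0.001, -1.0, -0.0]] pos [0.161  0.6036 0.2306] disp [-349.1  569.   130.6] F [-0.1  0.5  0.3] w 1.003 t 0.1
offset [-2.0654  0.0557 -2.1417]
turn [-1.0000e-03 -1.6609e+00 -1.4000e-03] deg [ -0.  -74.7  -0.1]
```

```bash
python3 -m pendant '{"offset":[[-0.15,0,-0.155],[-0.35,0,-0.36],[-0.55,0,-0.57],[-0.75,0,-0.78],[-0.95,0,-0.98],[-0.95,0,-0.98]],"turn":[[0,0.15,0],[0,0.35,0],[0,0.55,0],[0,0.75,0],[0,0.95,0],[0,0.95,0]]}' 86 20
python3 - <<'E'
from h import *
t=SILL-.067*EX+.045*EY;t[2]=.22
plan(t,-30.2)
E
```

```text
clock: 0.85
position: [0.3041, 0.3658, 0.231]
ee_rot: [0.681, 0.194, -0.194, -0.68]
ft_force: [-0.4, 0.1, -0.1]
grip_width: 0.862
tool axes [[0.85, 0.0, -0.527], [0.527, -0.002, 0.85], [-0.001, -1.0, -0.001]] pos [0.3041 0.3658 0.231 ] disp [-217.9  324.5  131. ] F [-0.4  0.1 -0.1] w 0.862 t 0.85
offset [-0.0178  0.057  -1.5878]
turn [2.0000e-03 1.3778e+00 1.0000e-04] deg [ 0.1 62.   0. ]
```

```bash
python3 -m pendant '{"offset":[[0,0,-0.2],[0,0,-0.4],[0,0,-0.6],[0,0,-0.8],[0,0,-0.95],[0,0,-0.95]],"turn":[[0,0.2,0],[0,0.4,0],[0,0.6,0],[0,0.8,0],[0,0.95,0],[0,0.95,0]]}'
python3 - <<'E'
from h import *
t=SILL-.067*EX+.045*EY;t[2]=.2
plan(t,-30.2)
E
```

```text
clock: 1.6
position: [0.4049, 0.203, 0.2311]
ee_rot: [0.704, -0.069, 0.069, -0.703]
ft_force: [0.2, 0.8, 0.0]
grip_width: 0.86
tool axes [[0.981, 0.0, 0.193], [-0.193, -0.002, 0.981], [0.0, -1.0, -0.002]] pos [0.4049 0.203  0.2311] disp [-125.   156.9  131.1] F [0.2 0.8 0. ] w 0.86 t 1.6
offset [ 0.4164  0.1567 -0.4731]
turn [0.0021 0.4235 0.0009] deg [ 0.1 19.1  0. ]
```

```bash
python3 -m pendant '{"offset":[[0.14,0.05,-0.16],[0.28,0.1,-0.32],[0.416,0.157,-0.473],[0.416,0.157,-0.473]],"turn":[[0,0.15,0],[0,0.3,0],[0.002,0.4235,0],[0.002,0.4235,0]]}'
python3 - <<'E'
from h import *
t=SILL-.067*EX+.045*EY;t[2]=.15
plan(t,-30.2)
p,d=manip.camera("wrist");cv2.imwrite("pics/w1.png",p[:,:,::-1])
p2,d2=manip.camera("scene");np.save("pics/s1.npy",d2);cv2.imwrite("pics/s1.png",p2[:,:,::-1])
a=p2[90:240,190:390,::-1];a=cv2.resize(a,(512,384));cv2.imwrite("pics/w1s1.png",cv2.resize(np.hstack([p[:,:,::-1],a]),(800,300)))
E
```

```text
clock: 2.1
position: [0.4686, 0.0924, 0.1991]
ee_rot: [0.683, -0.185, 0.185, -0.682]
ft_force: [0.0, 1.0, 0.1]
grip_width: 0.861
tool axes [[0.863, -0.001, 0.505], [-0.505, -0.002, 0.863], [0.0, -1.0, -0.002]] pos [0.4686 0.0924 0.1991] disp [-66.9  43.4  99.1] F [0.  1.  0.1] w 0.861 t 2.1
offset [-0.0049  0.2454  0.0065]
turn [ 0.0021 -0.0032  0.0004] deg [ 0.1 -0.1  0. ]
```

View pics/w1s1.png

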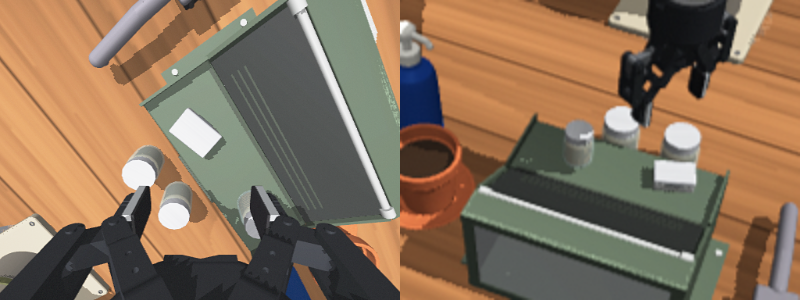

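The left half shows the pads, with B at about (135,205) and A at (262,205), and the tin at (195,130) ahead of them. The right half shows the gripper hovering clear. I'll check the finger geometry and re-measure the tin and sill with the wrist camera.

```bash
cat >> h.py <<'E'
def wmodel():
    o=manip.get_obs();T=np.eye(4);T[:3,:3]=Ro.from_quat(o["ee_rot"]).as_matrix();T[:3,3]=o["position"]
    m=manip.camera_model("wrist");C=T@m["tool_from_camera"];R=C[:3,:3].T
    return dict(intrinsics=m["intrinsics"],R=R,t=-R@C[:3,3]),T
def wtin(save=None):
    m,T=wmodel();p,d=manip.camera("wrist");P=cloud(d,m)
    if save: cv2.imwrite(save,p[:,:,::-1])
    hsv=cv2.cvtColor(p,cv2.COLOR_RGB2HSV)
    k=((hsv[...,1]<60)&(hsv[...,2]>140)&(d>0)&(abs(P[...,2]-.120)<.008)).astype(np.uint8)
    n,l,s,c=cv2.connectedComponentsWithStats(k)
    for i in range(1,n):
        if s[i,4]>80:
            q=np.array([disp(ray(x[0],m,.120))[:2] for x in max(cv2.findContours((l==i).astype(np.uint8),0,1)[0],key=len)],np.float32)
            r=cv2.minAreaRect(q);print('white z.12',c[i].round(),'disp rect',np.round(r[0],1),np.round(r[1],1),round(r[2],1),'corners',cv2.boxPoints(r).round().tolist())
    return m,T,p,d,P
E
python3 - <<'E'
from h import *
m,T,p,d,P=wtin()
L=(P-T[:3,3])@T[:3,:3]*1000   # tool frame
k=(d>0)&(abs(L[...,0])<70)&(L[...,1]>-40)&(L[...,1]<12)&(abs(L[...,2])<25)
for s in(-1,1):
    q=L[k&(L[...,0]*s>20)];print('finger',s,len(q),'min',np.percentile(q,1,0).round(1),'max',np.percentile(q,99,0).round(1))
# flap/ledge boundary and hinge in wrist
hsv=cv2.cvtColor(p,cv2.COLOR_RGB2HSV);D=(P-SILL)@np.array([EX,EY,[0,0,1]]).T*1000
g=(abs(D[...,2])<4)&(hsv[...,1]>40)&(hsv[...,0]>40)&(hsv[...,0]<90)&(D[...,1]<60)&(D[...,1]>0)
print('ledge x range',np.percentile(D[g][:,0],[1,50,99]).round(1),'z',np.median(D[g][:,2]))
h=(hsv[...,1]<40)&(hsv[...,2]>170)&(D[...,2]>38)&(D[...,2]<52)&(abs(D[...,1])<100)
print('hinge',h.sum(),D[h].mean(0).round(1), D[h][:,0].min(),D[h][:,0].max())
for a in(0,90):
    f=h&(abs(D[...,1]-a)<15);print(a,D[f].mean(0).round(1))
E
```

```text
white z.12 [301.  52.] disp rect [ 23.9 127.1] [33.9  4.3] 1.9 corners [[7.0, 129.0], [7.0, 124.0], [41.0, 125.0], [41.0, 130.0]]
white z.12 [226. 106.] disp rect [-46.6 126.1] [84.9  3. ] 0.1 corners [[-89.0, 128.0], [-89.0, 125.0], [-4.0, 125.0], [-4.0, 128.0]]
white z.12 [252. 172.] disp rect [-57.1  67.9] [33.7 49.7] 16.7 corners [[-80.0, 87.0], [-66.0, 39.0], [-34.0, 49.0], [-48.0, 97.0]]
white z.12 [313. 261.] disp rect [-57.4 -38. ] [28.9 10.6] 27.7 corners [[-73.0, -40.0], [-68.0, -49.0], [-42.0, -36.0], [-47.0, -27.0]]
finger -1 1236 min [-49.8 -39.8 -10.4] max [-36.1 -10.9  11.7]
finger 1 1220 min [ 36.6 -39.7 -10.3] max [ 50.2 -11.2  11.7]Traceback (most recent call last):
  File "<stdin>", line 10, in <module>
    return _quantile_unchecked(
        a, q, axis, out, overwrite_input, method, keepdims, weights)
    return _ureduce(a,
                    func=_quantile_ureduce_func,
    ...<5 lines>...
                    overwrite_input=overwrite_input,
                    method=method)
    r = func(a, **kwargs)
    result = _quantile(arr,
                       quantiles=q,
    ...<2 lines>...
                       out=out,
                       weights=wgt)
    slices_having_nans = np.isnan(arr[-1, ...])
                                  ~~~^^^^^^^^^
IndexError: index -1 is out of bounds for axis 0 with size 0
```

The two views agree: tin at (-57, 68) mm from the sill, yaw 16.7°. The finger tips sit 11 mm behind the TCP, with finger centres at ±43 mm. I'll descend until the tips are about 6 mm above the ledge.

```bash
python3 -m pendant '{"offset":[[-0.005,0.17,0.0065],[-0.005,0.34,0.0065],[-0.005,0.46,0.0065],[-0.005,0.52,0.0065],[-0.005,0.52,0.0065]],"turn":[[0,0,0],[0,0,0],[0,0,0],[0,0,0],[0,0,0]]}'
python3 - <<'E'
from h import *
t=SILL-.045*EX+.045*EY;t[2]=.095
plan(t,-30.2)
wtin("pics/w2.png")
E
```

```text
clock: 2.88
position: [0.4673, 0.0982, 0.0958]
ee_rot: [0.683, -0.182, 0.182, -0.683]
ft_force: [-0.9, -0.4, -0.6]
grip_width: 0.862
tool axes [[0.867, -0.001, 0.498], [-0.498, -0.0, 0.867], [-0.0, -1.0, -0.001]] pos [0.4673 0.0982 0.0958] disp [-67.9  49.3  -4.2] F [-0.9 -0.4 -0.6] w 0.862 t 2.88
offset [0.1079 0.004  0.0439]
turn [ 0.0007  0.0073 -0.0004] deg [ 0.   0.3 -0. ]
white z.12 [334.  20.] disp rect [ 18.3 127. ] [29.5  4.5] 1.8 corners [[4.0, 129.0], [4.0, 124.0], [33.0, 125.0], [33.0, 130.0]]
white z.12 [209. 110.] disp rect [-46.4 126. ] [83.2  3.2] 0.0 corners [[-88.0, 128.0], [-88.0, 124.0], [-5.0, 124.0], [-5.0, 128.0]]
white z.12 [253. 226.] disp rect [-56.7  68.3] [35.2 50.1] 16.7 corners [[-81.0, 87.0], [-66.0, 39.0], [-33.0, 49.0], [-47.0, 97.0]]
white z.12 [176. 247.] disp rect [-96.1  80.5] [12.6  4.1] 25.7 corners [[-103.0, 80.0], [-101.0, 76.0], [-89.0, 81.0], [-91.0, 85.0]]
white z.12 [336. 247.] disp rect [-27.2  36.4] [12.2  4.1] 85.3 corners [[-30.0, 30.0], [-26.0, 30.0], [-25.0, 42.0], [-29.0, 43.0]]
white z.12 [378. 355.] disp rect [-37.6 -41.2] [20.4 13.9] 61.3 corners [[-49.0, -47.0], [-36.0, -53.0], [-27.0, -36.0], [-39.0, -29.0]]
```

View pics/w2.png

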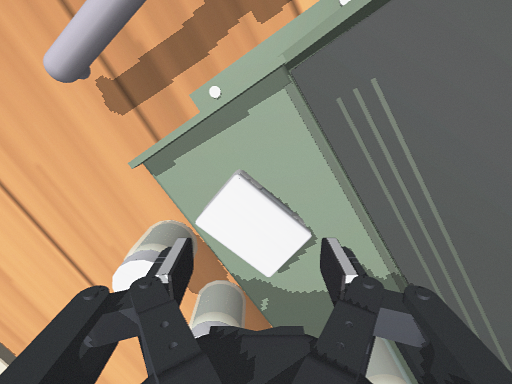

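The tin (255,225) lies between the fingers, B (178,260) behind it and A (338,260) beside it nearer the flap; both are clear. First push step:

```bash
python3 -m pendant '{"offset":[[0.01,0.004,-0.01],[0.04,0.004,0.01],[0.075,0.004,0.027],[0.108,0.004,0.044],[0.108,0.004,0.044]],"turn":[[0,0,0],[0,0,0],[0,0.007,0],[0,0.007,0],[0,0.007,0]]}'
python3 - <<'E'
from h import *
t=SILL-.025*EX+.045*EY;t[2]=.095
plan(t,-30.2)
wtin("pics/w3.png")
E
```

```text
clock: 3.55
position: [0.4915, 0.0948, 0.0956]
ee_rot: [0.683, -0.184, 0.185, -0.683]
ft_force: [-0.6, 1.0, 0.4]
grip_width: 0.862
tool axes [[0.864, 0.001, 0.504], [-0.504, -0.0, 0.864], [0.001, -1.0, 0.0]] pos [0.4915 0.0948 0.0956] disp [-43.8  44.7  -4.4] F [-0.6  1.   0.4] w 0.862 t 3.55
offset [0.078  0.0033 0.0528]
turn [-0.0002 -0.0009  0.001 ] deg [-0. -0.  0.]
white z.12 [285.  37.] disp rect [ 22.4 127.3] [36.2  4.7] 3.0 corners [[4.0, 129.0], [4.0, 124.0], [41.0, 126.0], [40.0, 131.0]]
white z.12 [160. 131.] disp rect [-45.1 125.8] [83.   3.1] 0.1 corners [[-87.0, 127.0], [-87.0, 124.0], [-4.0, 124.0], [-4.0, 127.0]]
white z.12 [224. 236.] disp rect [-52.6  64.9] [47.2 50.1] 13.5 corners [[-81.0, 84.0], [-70.0, 35.0], [-24.0, 46.0], [-35.0, 95.0]]
white z.12 [336. 247.] disp rect [-3.5 31.1] [12.3  4.3] 87.0 corners [[-6.0, 25.0], [-2.0, 25.0], [-1.0, 37.0], [-5.0, 37.0]]
```

```bash
python3 -m pendant '{"offset":[[0.025,0.003,0.017],[0.05,0.003,0.034],[0.078,0.003,0.053],[0.095,0.003,0.064],[0.095,0.003,0.064]],"turn":[[0,0,0],[0,0,0],[0,0,0],[0,0,0],[0,0,0]]}'
python3 - <<'E'
from h import *
t=SILL-.000*EX+.045*EY;t[2]=.095
plan(t,-30.2)
wtin("pics/w4.png")
E
```

```text
clock: 4.22
position: [0.5143, 0.0962, 0.095]
ee_rot: [0.683, -0.184, 0.185, -0.683]
ft_force: [-0.4, 1.2, 0.3]
grip_width: 0.856
tool axes [[0.864, 0.001, 0.504], [-0.504, -0.0, 0.864], [0.001, -1.0, -0.0]] pos [0.5143 0.0962 0.095 ] disp [-21.  45.  -5.] F [-0.4  1.2  0.3] w 0.856 t 4.22
offset [ 0.088  -0.0001  0.0572]
turn [ 0.0001 -0.001   0.001 ] deg [ 0. -0.  0.]
white z.12 [123. 158.] disp rect [-43.8 125.8] [82.7  3.1] 0.1 corners [[-85.0, 127.0], [-85.0, 124.0], [-2.0, 124.0], [-2.0, 127.0]]
white z.12 [223. 247.] disp rect [-34.2  62.6] [51.3 45.3] 87.0 corners [[-58.0, 38.0], [-13.0, 36.0], [-10.0, 87.0], [-56.0, 89.0]]
white z.12 [337. 248.] disp rect [19.5 31.3] [12.   4.1] 85.4 corners [[17.0, 25.0], [21.0, 25.0], [22.0, 37.0], [18.0, 37.0]]
```

View pics/w4.png

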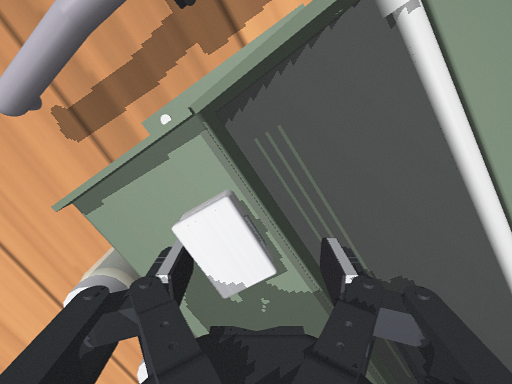

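A (340,260) now holds the flap partly open, ahead of the tin (225,245), which has straightened to about -3°. I'll move the push point to the right to stop it turning further.

```bash
python3 -m pendant '{"offset":[[0.025,0,-0.01],[0.05,0,-0.01],[0.08,0,0.003],[0.112,0,0.019],[0.112,0,0.019]],"turn":[[0,0,0],[0,0,0],[0,0,0],[0,0,0],[0,0,0]]}'
python3 - <<'E'
from h import *
t=SILL+.021*EX+.036*EY;t[2]=.095
plan(t,-30.2)
wtin("pics/w5.png")
E
```

```text
clock: 4.9
position: [0.5361, 0.0881, 0.095]
ee_rot: [0.683, -0.184, 0.185, -0.682]
ft_force: [-0.9, 0.0, 2.6]
grip_width: 0.858
tool axes [[0.864, 0.001, 0.504], [-0.504, -0.001, 0.864], [0.001, -1.0, -0.0]] pos [0.5361 0.0881 0.095 ] disp [ 0.4 35.8 -5. ] F [-0.9  0.   2.6] w 0.858 t 4.9
offset [ 0.0858 -0.      0.0571]
turn [ 0.0001 -0.0013  0.0018] deg [ 0.  -0.1  0.1]
white z.12 [110. 142.] disp rect [-21.3 125.4] [39.7  3. ] 0.4 corners [[-41.0, 127.0], [-41.0, 124.0], [-1.0, 124.0], [-1.0, 127.0]]
white z.12 [ 60. 181.] disp rect [-53.9 124.5] [24.6  2.4] 4.1 corners [[-66.0, 125.0], [-66.0, 122.0], [-42.0, 124.0], [-42.0, 127.0]]
white z.12 [221. 249.] disp rect [-14.7  53.6] [51.9 44.6] 78.0 corners [[-42.0, 33.0], [2.0, 24.0], [13.0, 74.0], [-31.0, 84.0]]
white z.12 [337. 248.] disp rect [40.9 22.7] [12.7  4.1] 85.4 corners [[38.0, 17.0], [42.0, 16.0], [43.0, 29.0], [39.0, 29.0]]
```

View pics/w5.png

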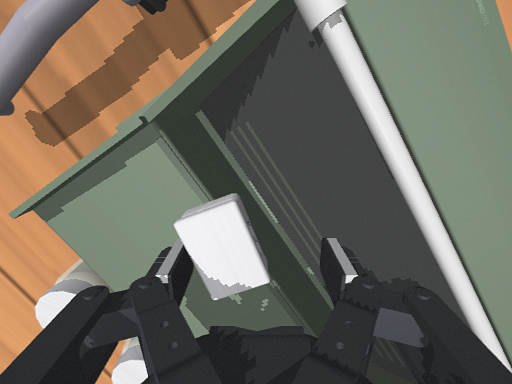

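The mouth is visibly open. A (340,260) leads by 40 mm and the tin (222,248) is about half over the sill. Next is the final push.

```bash
python3 -m pendant '{"offset":[[0.025,0,0.012],[0.055,0,0.03],[0.092,0,0.05],[0.092,0,0.05]],"turn":[[0,0,0],[0,0,0],[0,0,0],[0,0,0]]}'
python3 - <<'E'
from h import *
t=SILL+.023*EX+.036*EY;t[2]=.095
plan(t,-30.2)
wtin("pics/w6.png")
E
```

```text
clock: 5.45
position: [0.5569, 0.0875, 0.0946]
ee_rot: [0.683, -0.184, 0.185, -0.682]
ft_force: [-4.8, 2.0, 0.1]
grip_width: 0.86
tool axes [[0.864, 0.0, 0.504], [-0.504, -0.001, 0.864], [0.001, -1.0, -0.001]] pos [0.5569 0.0875 0.0946] disp [21.1 34.2 -5.4] F [-4.8  2.   0.1] w 0.86 t 5.45
offset [ 0.0029 -0.0021  0.0128]
turn [ 0.001  -0.0013  0.001 ] deg [ 0.  -0.1  0. ]
white z.12 [ 92. 151.] disp rect [ -9.5 125.3] [17.9  2.9] 0.1 corners [[-18.0, 127.0], [-18.0, 124.0], [-1.0, 124.0], [-1.0, 127.0]]
white z.12 [176. 249.] disp rect [-7.  65.5] [12.5  4.1] 25.7 corners [[-14.0, 65.0], [-12.0, 61.0], [-1.0, 66.0], [-2.0, 70.0]]
white z.12 [337. 249.] disp rect [61.6 20.6] [12.2  4.1] 85.4 corners [[59.0, 15.0], [63.0, 14.0], [64.0, 26.0], [60.0, 27.0]]
```

View pics/w6.png

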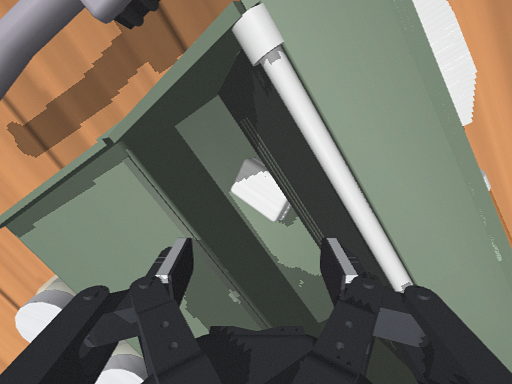

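The tin fell through the mouth and shows on the bin floor at (262,190), with A still holding the flap open. Now I back out slowly so the flap closes behind the finger, then lift.

```bash
python3 -m pendant '{"offset":[[0,0,0],[-0.03,0,-0.019],[-0.08,0,-0.052],[-0.13,0,-0.084],[-0.18,0,-0.117],[-0.23,0,-0.149],[-0.28,0,-0.181],[-0.33,0,-0.214],[-0.36,0,-0.233],[-0.36,0,-0.233],[-0.36,-0.2,-0.233],[-0.36,-0.5,-0.233]],"turn":[[0,0,0],[0,0,0],[0,0,0],[0,0,0],[0,0,0],[0,0,0],[0,0,0],[0,0,0],[0,0,0],[0,0,0],[0,0,0],[0,0,0]]}'
python3 -m pendant '{"offset":[[-0.05,-0.2,0.1],[-0.1,-0.3,0.3],[-0.1,-0.3,0.6],[-0.1,-0.3,0.9],[-0.1,-0.3,1],[-0.1,-0.3,1]],"turn":[[0,0,0],[0,0,0],[0,0,0],[0,0,0],[0,0,0],[0,0,0]]}'
python3 - <<'E'
from h import *
o=manip.get_obs();print(o["clock"],np.round(o["position"],3),np.round(o["ft_force"],1))
m=manip.camera_model("top");p,d=manip.camera("top");P=cloud(d,m);a=p[:,:,::-1]
cv2.imwrite("pics/top2.png",a);s,ds=manip.camera("scene")
D=(P-SILL)@np.array([EX,EY,[0,0,1]]).T*1000
for y in(-60,20,80):
    print(y,[ (x,round(float(np.median(D[(abs(D[...,0]-x)<4)&(abs(D[...,1]-y)<12)][:,2])),1)) for x in(15,35,55)],'expect',[2+x*.53 for x in(15,35,55)])
o0=cv2.imread("pics/top0.png");c=lambda i:cv2.resize(i[140:275,175:310],(400,400),interpolation=cv2.INTER_CUBIC)
cv2.imwrite("pics/fin.png",np.hstack([c(a),cv2.resize(s[100:240,200:380,::-1],(400,400))]))
hs=[cv2.cvtColor(i,cv2.COLOR_BGR2HSV) for i in(o0,a)]
for h in hs:
    w=((h[...,1]<60)&(h[...,2]>150)).astype(np.uint8);w[:200]=0;w[265:]=0;w[:,:190]=0;w[:,290:]=0
    n,l,st,ce=cv2.connectedComponentsWithStats(w);print([(ce[i].round(1).tolist(),int(st[i,4])) for i in range(1,n) if st[i,4]>30])
E
```

```text
clock: 7.0
position: [0.4703, 0.0833, 0.1948]
ee_rot: [0.684, -0.185, 0.184, -0.681]
ft_force: [1.5, 0.6, 1.1]
grip_width: 0.862
clock: 7.75
position: [0.5542, 0.2675, 0.253]
ee_rot: [0.684, -0.185, 0.183, -0.681]
ft_force: [-0.8, -0.0, -0.1]
grip_width: 0.858
7.75 [0.554 0.268 0.253] [-0.8 -0.  -0.1]
-60 [(15, 12.6), (35, 21.8), (55, 32.7)] expect [9.95, 20.55, 31.150000000000002]
20 [(15, 11.0), (35, 23.2), (55, 31.1)] expect [9.95, 20.55, 31.150000000000002]
80 [(15, 12.2), (35, 19.8), (55, 32.7)] expect [9.95, 20.55, 31.150000000000002]
[([249.3, 212.7], 121), ([207.2, 217.4], 195), ([244.4, 251.6], 207), ([216.2, 253.9], 206)]
[([249.3, 212.8], 123), ([244.3, 251.6], 209), ([216.2, 253.9], 207)]
```

View pics/fin.png

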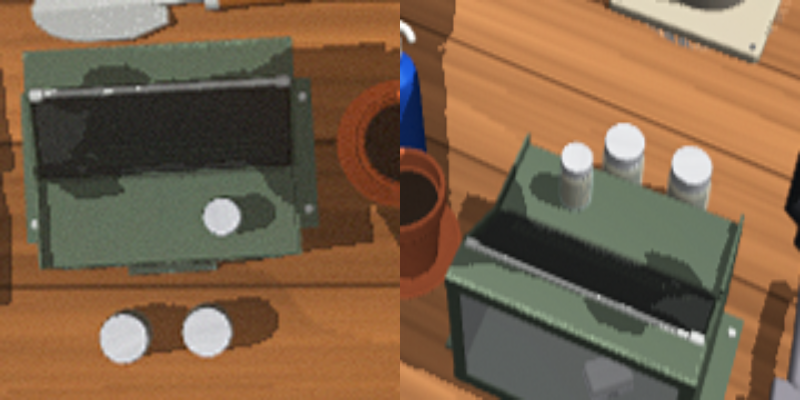

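The flap is shut, with heights matching the closed plane. The tin shows through the clear back at (610,375) on the bin floor. The jars haven't moved and the robot is clear, so I'm handing in.

```bash
python3 -c "
from workcell import manip
print(manip.hand_in(), manip.get_obs()['clock'])"
```

```text
the job is handed in; nothing more can be done
the job is handed in; nothing more can be done
```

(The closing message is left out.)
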